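# Hold the hand lens at its focal height over the shell

### The job

Lift the big hand lens up and off the upturned peg of its stand and bring it over the shell in the dish on the round black viewing stage: centred above the shell, level, with the lens at the height marked by the brass pointer of the gauge beside the dish. Do not touch the stage, its dish or its gauge, and leave everything else on the table where it is. Finish still holding the lens there, still and in focus: do not put it down or let go.

Things in the scene. Friction and masses are not known exactly. Their poses are not given: they have to be found in the camera images.
- lens_center (a point): centre of the big hand lens's glass, half-way through its thickness. The lens is a steel ring of 64 mm outer diameter, 10 mm thick, with glass inside. The whole tool is one flat rigid piece, 181 mm long, about 90 g, glass facing up and down: ring, then a square steel eye, then a straight black handle, all with their mid-planes at one height. Axes: x runs from the handle's end through the eye to the glass, z is up, square to the glass. It hangs level at the start
- lens_eye (a point): centre of the eye of the big hand lens: a steel block 30 x 30 mm, 10 mm thick, with a 16 mm upright hole through which the stand's peg stands. It lies 46.5 mm from the glass centre, towards the handle; the tool balances within about 6 mm of it. Same axes as lens_center
- lens_handle (a point): middle of the handle of the big hand lens: a straight black bar 88 mm long (it begins 14 mm from the eye's centre and ends 102 mm from it), 16 mm wide and 16 mm tall with upright flat sides; this point is 58 mm from the eye's centre and 104.5 mm from the glass centre, along -x. The space beside the handle is free, and below it there is nothing higher than the 14 mm foot plate and flat things on the table. Same axes as lens_center
- peg_tip (a point): top of the stand's upright peg. The peg is 9 mm thick and stands 30 mm above the round 22 mm shoulder on which the eye rests (shoulder 150 mm above the table). The heavy fixed stand has a column 60 mm from the peg along this frame's +x and an arm from column to peg, both below the shoulder's height; nothing rises above the shoulder but the peg
- stand: the fixed steel lens stand with foot plate 130 x 90 mm; origin on the table right under the peg; +x points from the peg to the column
- lens: the big hand lens as one piece; origin at the centre of the eye's underside, axes as for lens_center
- specimen (a point): top of the shell (a cone-shaped shell 22 mm across, 20 mm tall) at the centre of the glass dish (90 mm diameter, 14 mm high) fixed on the viewing stage; 42 mm above the table
- gauge_tip (a point): tip of the brass pointer of the focus gauge, at the pointer's mid-thickness (3 mm thick, 10 mm wide): its height is the focal height for the lens's mid-plane, 95 to 155 mm above the table, different every time. The tip is 44 mm horizontally from the shell's axis and points at it. Axes: z up, -x towards the shell. The pointer sits on a friction collar on the gauge post
- stage: the fixed viewing stage: round black base 170 mm diameter, 20 mm high; origin on the table under the shell. Its +x points from the shell to the gauge post: a steel rod 8 mm thick (12 mm cap), 68 mm from the shell's axis, reaching 186 mm above the table. Nothing else on the stage stands higher than 42 mm
- bottle: upright clear water bottle with screw cap, 62 mm diameter, 190 mm tall; origin at the centre of its underside
- pencil: pencil lying flat, 150 mm long, 7 mm thick; origin at the middle of its underside
- eraser: white eraser, 42 x 22 x 12 mm, lying flat; origin at the centre of its underside
- dish: empty open glass dish, 86 mm diameter, 15 mm high, standing on the table; origin at the centre of its underside. It is not the dish to look at
- jar: small closed amber jar, 52 mm diameter, 70 mm tall; origin at the centre of its underside
- phone: phone lying flat, 150 x 72 x 9 mm; origin at the centre of its underside
- small_lens: small pocket lens lying flat on the table, 38 mm diameter, about 100 mm long, 8 mm thick, not to be used; origin at its underside, 40 mm from its lens centre
Not all that is in view belongs to the job. There is more than one size of the lens; the job needs the smaller. What is shaped like the stage but blue is not meant.

How it is judged:
By the outcome, as a careful person would: the job done as asked, in the order asked, and still so for the second after the job is handed in, while the arm keeps its last pose, push and grip.
It also fails if it takes over 35 s, if anything falls off the work surface, if the arm or the gripper's body presses on something with over 40 N, if the wrist force passes 120 N, or if a joint passes its speed limit or range.

### The arm

A 6-joint arm with a two-finger parallel gripper is mounted at the origin on the work surface. World frame = base frame: x ahead of the robot, y to its left, z up, the work surface at z = 0. Lengths are in m, angles in rad, forces in N, time in s.
With the tool pointing down it reaches from about 0.225 to 0.875 m from the base axis. Payload 3.4 kg.
Tool frame: the origin (TCP) lies midway between the tips of the shut fingers; the grasp point (between the pads) lies 19 mm behind it (manip.grasp_offset is the distance from the TCP to the grasp point, in m); x points along the fingers, y is the direction in which the jaws open and shut, and the axes are right-handed (so a half turn about x gives the same grasp; the last joint's range is limited). The gripper opens to 85 mm and grips with 20 to 120 N. Pads are 22 mm wide; open, the fingers measure 114 mm over their backs; the gripper's body (76 mm by 85 mm) begins 54 mm behind the grasp point. The pads swing forward as they close: fully open they stand 13 mm farther back than shut.
Start: joints at [1.076, 0.276, 1.505, -0, 1.361, -0.121], TCP at [0.21, 0.535, 0.231] pointing down, gripper open.
Joint ranges: [-2.89, 2.89], [-0.75, 2.08], [0.22, 2.7], [-1.18, 4.32], [0.11, 2.71], [-2.7, 2.7]. Speed limits (rad/s): [2.57, 2.57, 3.14, 3.14, 3.14, 3.14].

### API

Orientations are given as a unit quaternion [w, x, y, z].
In Python, from rig import manip gives the robot as it stands.
- The arm moves only by the shell command python3 -m creep 'ROWS' [OPENING] [FORCE]. ROWS is a JSON object of lists of equal length, an entry for each row: "delta_pos": the shift along the tool's x, y, z in cm, a list of three; "dr": the turn, a rotation vector about the tool's x, y, z in rad, a list of three. In form: {"delta_pos": [[dx, dy, dz], ...], "dr": [[rx, ry, rz], ...]}. A call has 1 to 10 rows; each row is the pose to reach, as a shift and turn from the pose commanded when the call began, along the tool's axes at that moment; what a row does not reach only later rows make up. A row lasts 1/10 s, in which the tool goes at most 50 mm and 8.59 degrees, less where a joint would pass 70% of its speed; a pose out of reach is approached as far as the arm can. A call with a gripper value outside its range is refused whole. OPENING is the opening, from -1 (shut) to 1 (fully open), set as the call begins (- or left out, the last holds). The fingers move at their own pace and stop on an object; FORCE is the grip in N (left out, the last holds). Time passes only in rows, so rows that repeat a pose let the fingers close. It gives the time, the measured TCP pose, the force and the opening at its end, in the units of the state.
- manip.get_state(): the state, without advancing time (a new reading comes with each control period).
- manip.get_image(name): name is "scene" or "top" or "wrist"; returns a dict with "pixels" (384x512x3 uint8, blue, green, red), "depth" (384x512 float32, m along the optical axis (not along the pixel's ray), 0 where there is no reading), "intrinsics" (3x3 intrinsics, pixels), "rvec" (rotation vector, rad) and "tvec" (3), from world to camera coordinates, as OpenCV has them. Camera axes: x right, y down, z forward; pixel columns grow to the right and rows downward; lengths in m; the calibration is good to about 2 mm. A picture is of the moment at which its call begins.
- manip.sign_off(): hands the job in, once; it reports no verdict.
The state is a dict: "clock": time; "qpos": joint angles; "qd": joint speeds; "effort": joint torques, N m; "position": TCP position; "ee_rot": TCP orientation; "contact_force": force on the tool from outside, world axes, zero at the start; "moment": the same for the moment, N m; "width": finger opening in m.
Only numpy, scipy, OpenCV 4.12 (cv2) and the standard library are available. Lean on these libraries where they do the work, as an engineer would, in place of code of your own. Each camera call takes 0.05 s, during which the arm holds its last target. There are 200 camera calls.

## Working session

There is one attempt and no reset: what is moved stays moved. The work goes in short steps, Python scripts to look and compute and a shell command to move; the robot and the scene stay as the last step left them, time stands still between calls to the robot, and variables do not carry over. Pictures are saved under pics/ and viewed, about 8 in all and at most 12, crops included, and the job is handed in when it is done.

```bash
mkdir -p pics; ls
cat > h.py <<'E'
import numpy as np, cv2
from rig import manip
def grab(n):
    d=manip.get_image(n); R=cv2.Rodrigues(np.array(d["rvec"],float))[0]; t=np.array(d["tvec"],float).ravel()
    d["R"]=R; d["t"]=t; d["K"]=np.array(d["intrinsics"],float); d["C"]=-R.T@t; return d
def ray(d,u,v):
    r=d["R"].T@np.linalg.inv(d["K"])@np.array([u,v,1.]); return d["C"],r
def onz(d,u,v,z):
    C,r=ray(d,u,v); return C+r*(z-C[2])/r[2]
def dep(d,u,v):
    C,r=ray(d,u,v); return C+r*d["depth"][int(v),int(u)]
def cloud(d):
    h,w=d["depth"].shape; u,v=np.meshgrid(np.arange(w),np.arange(h))
    p=np.stack([u,v,np.ones_like(u)],-1)@np.linalg.inv(d["K"]).T*d["depth"][...,None]
    return (p-d["t"])@d["R"]
def proj(d,P):
    p=d["K"]@(d["R"]@np.array(P)+d["t"]); return p[:2]/p[2]
E
python3 - <<'E'
from h import *
import pickle
a=grab("top");b=grab("scene");pickle.dump((a,b),open("first.pkl","wb"))
cv2.imwrite("pics/top.png",cv2.resize(a["pixels"],(800,600),interpolation=cv2.INTER_CUBIC))
cv2.imwrite("pics/scene.png",cv2.resize(b["pixels"],(800,600),interpolation=cv2.INTER_CUBIC))
print(a["C"],b["C"],manip.get_state()); print(a["R"],a["K"])
E
```

```text
pics
[ 0.32787183 -0.02604641  1.19564932] [1.68184248 0.5672371  1.14436654] {'clock': 0.1, 'qpos': array([ 1.07602773e+00,  2.76507872e-01,  1.50597818e+00, -1.00800209e-05,
        1.36071609e+00, -1.21017406e-01]), 'qd': array([ 0.00038483, -0.0012255 , -0.00334214,  0.00063806, -0.00122534,
       -0.0001691 ]), 'effort': array([ 1.69121136e-03, -4.17701304e+01, -2.46405923e+01, -1.11443064e-04,
        5.79466025e-03,  4.87779323e-05]), 'position': array([0.20973399, 0.5348859 , 0.23055114]), 'ee_rot': array([ 0.69462649,  0.13082911,  0.69496475, -0.13191579]), 'contact_force': array([-0.42331934, -0.52720105,  0.59089939]), 'moment': array([-0.0051573 , -0.0365324 , -0.02777964]), 'width': 0.08557410909543625}
[[ 1.56651007e-01 -9.87653942e-01  3.90756905e-04]
 [-9.66567360e-01 -1.53387776e-01 -2.05474398e-01]
 [ 2.02997537e-01  3.18100786e-02 -9.78662413e-01]] [[368.78968688   0.         260.92296365]
 [  0.         368.78968688 198.12095496]
 [  0.           0.           1.        ]]
```

View pics/top.png

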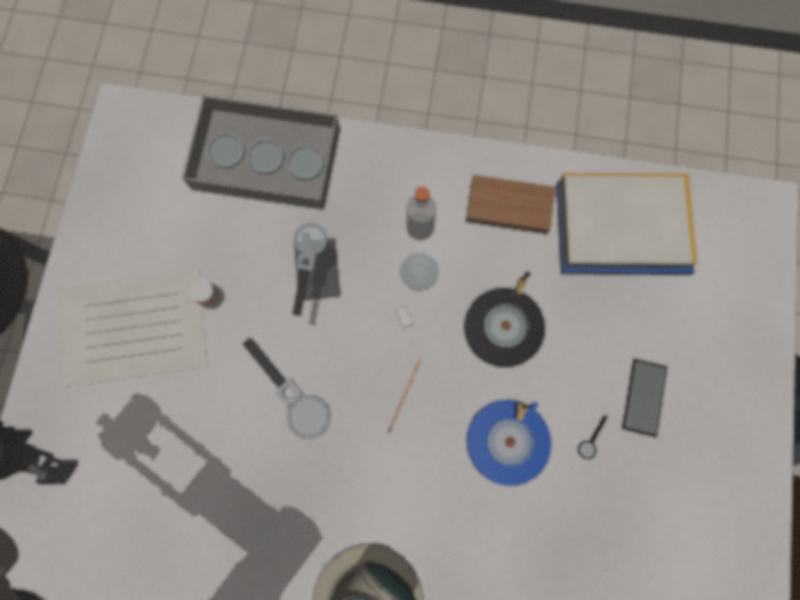

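View pics/scene.png

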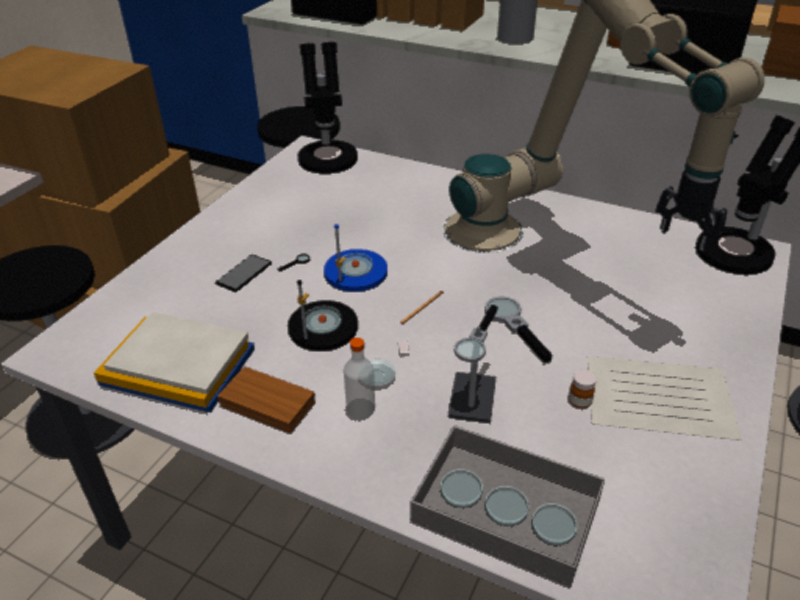

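Two views. **Lenses** (top, 800 px scale):
- The one on the stand is at (305,262).
- A larger one lies on the table at (290,390).
- A pocket lens lies at (588,450).

The lens on the stand hangs on a peg and is smaller than the one on the table, so it's the one meant.

**Stages:** black at (505,327), blue at (510,442). The black one is meant. I'll measure both targets and confirm in one crop.

Run:
```python
from h import *
import pickle
a,b=pickle.load(open("first.pkl","rb"))
s=512/800
for n,(u,v),z in [("eye",(305,262),.155),("ring",(310,238),.155),("hend",(298,312),.155),("biglens",(309,416),.008),("stage",(505,327),.02),("shell",(506,325),.042),("peg foot",(320,270),.014)]:
    print(n,onz(a,u*s,v*s,z))
for d,nm in((a,"top"),(b,"scene")):
    P=cloud(d); ok=d["depth"]>0
    L=onz(a,305*s,262*s,.155)
    m=ok&(np.hypot(P[...,0]-L[0],P[...,1]-L[1])<.14)&(P[...,2]>.135)&(P[...,2]<.2)
    q=P[m]; print(nm,len(q),q.min(0),q.max(0),np.median(q,0))
    c=q[:,:2].mean(0);w,V=np.linalg.eigh(np.cov((q[:,:2]-c).T)); x=V[:,1]; x=x*np.sign(x@(onz(a,310*s,238*s,.155)-onz(a,298*s,312*s,.155))[:2])
    t=(q[:,:2]-c)@x; print("axis",x,np.degrees(np.arctan2(x[1],x[0])),"ends",c+x*t.min(),c+x*t.max(),np.ptp(t))
    S=onz(a,506*s,325*s,.042)
    for lo,hi in((.015,.026),(.036,.05),(.08,.2)):
        m=ok&(np.hypot(P[...,0]-S[0],P[...,1]-S[1])<.1)&(P[...,2]>lo)&(P[...,2]<hi)
        q=P[m]; print("  stage",lo,len(q),q.mean(0) if len(q) else '',q.min(0) if len(q) else '',q.max(0) if len(q) else '')
        if lo>.05: print(np.round(q[np.argsort(q[:,2])][:60:2],3).tolist())
A=cv2.resize(a["pixels"][140:210,170:240],(400,400),interpolation=cv2.INTER_CUBIC)
B=cv2.resize(b["pixels"][205:275,280:350],(400,400),interpolation=cv2.INTER_CUBIC)
C=cv2.resize(a["pixels"][165:235,290:360],(400,400)[:2],interpolation=cv2.INTER_CUBIC)
D=cv2.resize(b["pixels"][170:240,175:245],(400,400),interpolation=cv2.INTER_CUBIC)
cv2.imwrite("pics/crop.png",cv2.resize(np.vstack([np.hstack([A,B]),np.hstack([C,D])]),(600,600)))
```

```text
eye [0.60363753 0.2125196  0.155     ]
ring [0.65154844 0.21228086 0.155     ]
hend [0.50749996 0.2067831  0.155     ]
biglens [0.32510722 0.17561834 0.008     ]
stage [ 0.56687108 -0.19271583  0.02      ]
shell [ 0.56682024 -0.19110075  0.042     ]
peg foot [0.62863588 0.20994223 0.014     ]
top 653 [0.50058212 0.1821692  0.14696587] [0.68001701 0.24478761 0.18154372] [0.62578914 0.21114492 0.15864175]
axis [0.99956977 0.02933041] 1.680749609799846 ends [0.50075189 0.20881828] [0.67987718 0.21407436] 0.17920238714691245
  stage 0.015 1920 [ 0.56574688 -0.18933035  0.02009029] [ 0.48412864 -0.27501409  0.01502841] [ 0.65267217 -0.10593295  0.0259951 ]
  stage 0.036 24 [ 0.56909646 -0.19207959  0.03837737] [ 0.52764574 -0.22486094  0.0360926 ] [ 0.63232078 -0.1510768   0.04570892]
  stage 0.08 71 [ 0.63083579 -0.19374872  0.14803903] [ 0.61412997 -0.20291115  0.08509675] [ 0.64324754 -0.18622919  0.190067  ]
[[0.633, -0.195, 0.085], [0.632, -0.192, 0.1], [0.634, -0.187, 0.127], [0.63, -0.19, 0.131], [0.625, -0.199, 0.132], [0.617, -0.191, 0.132], [0.628, -0.199, 0.133], [0.615, -0.197
[... 1172 characters left out ...]
.193, 0.085], [0.641, -0.197, 0.088], [0.639, -0.193, 0.093], [0.636, -0.194, 0.099], [0.644, -0.193, 0.102], [0.643, -0.194, 0.104], [0.643, -0.189, 0.111], [0.639, -0.199, 0.114], [0.638, -0.191, 0.116], [0.641, -0.193, 0.122], [0.644, -0.198, 0.127], [0.643, -0.191, 0.128], [0.644, -0.202, 0.13], [0.617, -0.195, 0.131], [0.64, -0.188, 0.131], [0.644, -0.194, 0.133], [0.621, -0.196, 0.133], [0.618, -0.198, 0.135], [0.645, -0.201, 0.135], [0.64, -0.187, 0.136], [0.631, -0.193, 0.137], [0.639, -0.205, 0.139], [0.638, -0.201, 0.139], [0.645, -0.2, 0.14], [0.637, -0.193, 0.141], [0.647, -0.187, 0.142], [0.647, -0.195, 0.143], [0.638, -0.2, 0.144], [0.643, -0.193, 0.15], [0.632, -0.195, 0.151]]
```

View pics/crop.png

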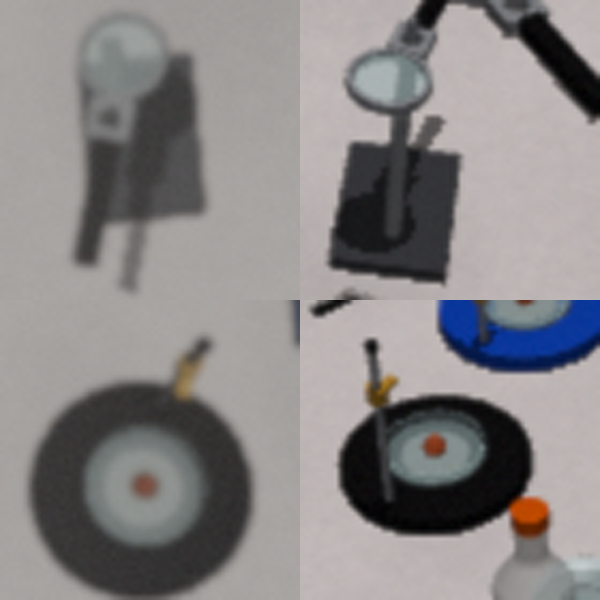

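The crop confirms both. The lens on the stand measures about 180 mm long with its eye on the peg, and the black stage carries the dish, shell and brass pointer. Next I'll work out the move to a spot above the handle.

```bash
cat >> h.py <<'E'
from scipy.spatial.transform import Rotation as Ro
def rot(): q=manip.get_state()["ee_rot"]; return Ro.from_quat([q[1],q[2],q[3],q[0]])
def down(yaw):  # tool x down, tool y at heading yaw
    y=np.array([np.cos(yaw),np.sin(yaw),0]); x=np.array([0,0,-1.]); return Ro.from_matrix(np.stack([x,y,np.cross(x,y)],1))
def go(target,Rt):
    s=manip.get_state(); R=rot(); d=R.inv().apply(np.array(target)-s["position"])*100; dr=(R.inv()*Rt).as_rotvec()
    print("pos",s["position"].round(4),"delta_cm",d.round(2),"dr",dr.round(4)); return d,dr
E
python3 - <<'E'
from h import *
import pickle
a,b=pickle.load(open("first.pkl","rb"));s=.64
print(rot().as_matrix().round(3))
print("cap",onz(a,422*s,195*s,.19),"jar",onz(a,205*s,290*s,.07))
P=cloud(a)
for n,(u,v) in dict(bottle=(420,215),jar=(205,290)).items():
    c=P[int(v*s),int(u*s)];print(n,c)
for sg in(1,-1): go([.571,.211,.25],down(np.radians(1.6+90*sg)))
E
```

```text
[[-0.001  0.365  0.931]
 [-0.001  0.931 -0.365]
 [-1.    -0.002 -0.   ]]
cap [0.75579802 0.01446954 0.19      ] jar [0.53718726 0.4192313  0.07      ]
bottle [0.7408539  0.01712274 0.13036589]
jar [0.53832203 0.41889698 0.07352371]
pos [0.2097 0.5349 0.2306] delta_cm [ -1.93 -16.97  45.46] dr [-0.4017 -0.0005  0.0015]
pos [0.2097 0.5349 0.2306] delta_cm [ -1.93 -16.97  45.46] dr [2.7399e+00 2.1000e-03 7.0000e-04]
```

```bash
python3 -m creep '{"delta_pos":[[-4,-4,11],[-4,-8,22],[-4,-12,33],[-4,-15,42],[-4,-17,45.5],[-4,-17,45.5],[-4,-17,45.5],[-4,-17,45.5],[-4,-17,45.5],[-4,-17,45.5]],"dr":[[-0.1,0,0],[-0.2,0,0],[-0.3,0,0],[-0.4,0,0],[-0.4,0,0],[-0.4,0,0],[-0.4,0,0],[-0.4,0,0],[-0.4,0,0],[-0.4,0,0]]}'
python3 - <<'E'
from h import *
d=grab("wrist"); cv2.imwrite("pics/w1.png",d["pixels"]); print(d["C"],d["R"].round(2)); 
import pickle; pickle.dump(d,open("w1.pkl","wb"))
P=cloud(d); m=(d["depth"]>0)&(P[...,2]>.14)&(P[...,2]<.2)&(np.abs(P[...,0]-.59)<.12)&(np.abs(P[...,1]-.21)<.08); q=P[m]; print(len(q),q.min(0),q.max(0))
for x0 in np.arange(.48,.7,.01):
    k=q[np.abs(q[:,0]-x0)<.005]
    if len(k)>5: print(round(x0,3),len(k),np.percentile(k[:,1],[2,98]).round(4),np.percentile(k[:,2],[10,50,95]).round(4))
E
```

```text
clock: 1.1
position: [0.5732, 0.2085, 0.2708]
ee_rot: [0.707, -0.009, 0.707, 0.009]
contact_force: [0.5, -0.5, -0.1]
width: 0.0854
[0.48861509 0.20614783 0.412622  ] [[-0.02  1.   -0.  ]
 [ 0.95  0.02  0.33]
 [ 0.33  0.01 -0.95]]
5463 [0.50252471 0.18056011 0.14790882] [0.68244863 0.2435064  0.17976334]
0.5 64 [0.2032 0.2164] [0.1566 0.1604 0.1625]
0.51 231 [0.2023 0.2175] [0.1606 0.1619 0.1631]
0.52 224 [0.2024 0.2179] [0.1603 0.1619 0.163 ]
0.53 208 [0.2026 0.2175] [0.1606 0.1619 0.1631]
0.54 203 [0.2028 0.2178] [0.1608 0.1618 0.1629]
0.55 197 [0.203  0.2182] [0.1605 0.1619 0.163 ]
0.56 192 [0.2032 0.2186] [0.1607 0.1619 0.163 ]
0.57 182 [0.2034 0.2188] [0.1605 0.1618 0.163 ]
0.58 174 [0.2036 0.2184] [0.1607 0.1619 0.1629]
0.59 283 [0.1972 0.2255] [0.1543 0.1591 0.162 ]
0.6 345 [0.1974 0.2257] [0.1556 0.1593 0.1779]
0.61 250 [0.1975 0.2263] [0.1501 0.1588 0.1606]
0.62 291 [0.1954 0.2291] [0.1575 0.1588 0.1599]
0.63 448 [0.1869 0.2372] [0.1554 0.1569 0.1595]
0.64 528 [0.1834 0.2412] [0.1557 0.1567 0.1594]
0.65 536 [0.1825 0.2422] [0.1559 0.1568 0.1592]
0.66 498 [0.1838 0.2409] [0.1559 0.1567 0.1591]
0.67 418 [0.1879 0.2367] [0.1559 0.1569 0.1595]
0.68 191 [0.1951 0.2285] [0.1564 0.1585 0.1598]
```

View pics/w1.png

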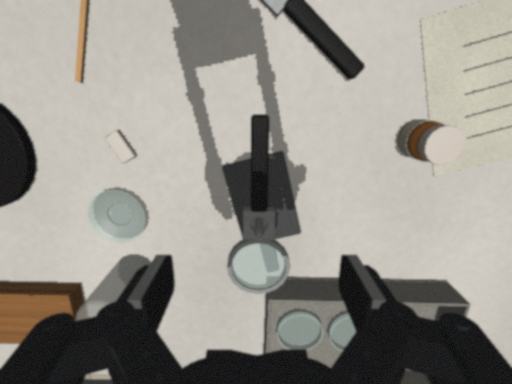

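The wrist view shows the handle from (260,115) to (260,210) and the ring at (258,265). Depth puts the handle axis at about 1.1° heading. I'll grasp at (0.570, 0.211), 34 mm behind the eye.

Run:
```python
from h import *
go([.570,.211,.1355],down(np.radians(91.06)))
```

```text
pos [0.5783 0.2042 0.2705] delta_cm [13.49  0.77 -0.88] dr [0.0025 0.0049 0.0053]
```

```bash
python3 -m creep '{"delta_pos":[[0,0,0],[0,0,0],[0,0,0]],"dr":[[0,0,0],[0,0,0],[0,0,0]]}'
python3 - <<'E'
from h import *
go([.570,.211,.1355],down(np.radians(91.06))); print(manip.get_state()["qd"].round(3))
E
```

```text
clock: 1.45
position: [0.5703, 0.2118, 0.2712]
ee_rot: [0.707, -0.01, 0.707, 0.01]
contact_force: [-0.6, 0.1, 0.7]
width: 0.0853
pos [0.5703 0.2118 0.2712] delta_cm [13.57 -0.09 -0.02] dr [ 0.009  -0.001  -0.0004]
[ 0.008 -0.005 -0.001 -0.    -0.002  0.   ]
```

The first reading was taken while the arm was still swinging, so I'll re-measure at rest, numbers only.

```bash
cat > lens.py <<'E'
from h import *
d=grab("wrist"); P=cloud(d); m=(d["depth"]>0)&(P[...,2]>.14)&(P[...,2]<.2)&(np.abs(P[...,0]-.59)<.12)&(np.abs(P[...,1]-.21)<.08); q=P[m]
k=q[q[:,0]<.58]; xs=np.arange(.512,.58,.006); c=[np.mean(np.percentile(k[np.abs(k[:,0]-x)<.004,1],[3,97])) for x in xs]
f=np.polyfit(xs,c,1); print("slope deg",np.degrees(np.arctan(f[0])),"y at .570",np.polyval(f,.57),"x range",np.percentile(q[:,0],[.2,99.8]),q[:,0].min(),q[:,0].max(),"ztop",np.median(k[:,2]))
r=q[q[:,0]>.625]; print("ring y",(r[:,1].min()+r[:,1].max())/2)
go([.570,np.polyval(f,.57),.1355],down(np.pi/2+np.arctan(f[0])))
E
python3 lens.py
```

```text
slope deg 0.9811888517964309 y at .570 0.21084917874376344 x range [0.50276093 0.68103868] 0.5025481475204595 0.6828014379083825 ztop 0.16182304517552987
ring y 0.2127329885528495
pos [0.5704 0.212  0.2713] delta_cm [13.58 -0.11 -0.03] dr [ 0.0107 -0.0005 -0.0003]
```

```bash
python3 -m creep '{"delta_pos":[[3,-0.1,0],[6,-0.1,0],[9,-0.1,0],[11,-0.1,0],[12.5,-0.1,0],[13.6,-0.1,0],[13.6,-0.1,0],[13.6,-0.1,0],[13.6,-0.1,0]],"dr":[[0.01,0,0],[0.01,0,0],[0.01,0,0],[0.01,0,0],[0.01,0,0],[0.01,0,0],[0.01,0,0],[0.01,0,0],[0.01,0,0]]}'
python3 - <<'E'
from h import *
go([.570,.2108,.1355],down(np.radians(90.98)))
E
```

```text
clock: 2.4
position: [0.5722, 0.2104, 0.1365]
ee_rot: [0.708, -0.006, 0.706, 0.006]
contact_force: [-0.6, -0.4, 0.6]
width: 0.0857
pos [0.5722 0.2104 0.1365] delta_cm [ 0.1   0.05 -0.22] dr [-0.0005  0.0023 -0.0006]
```

```bash
python3 -m creep '{"delta_pos":[[0,0,0],[0,0,0],[0,0,0],[0,0,0],[0,0,0],[0,0,0],[0,0,0],[0,0,0],[0,0,0],[0,0,0]],"dr":[[0,0,0],[0,0,0],[0,0,0],[0,0,0],[0,0,0],[0,0,0],[0,0,0],[0,0,0],[0,0,0],[0,0,0]]}' -1 60
python3 - <<'E'
from h import *
print(manip.get_state()); print(rot().as_matrix().round(4))
E
```

```text
clock: 3.4
position: [0.5716, 0.2099, 0.1355]
ee_rot: [0.707, -0.006, 0.707, 0.006]
contact_force: [0.7, -0.2, 2.1]
width: 0.0149
{'clock': 3.4, 'qpos': array([ 2.37711585e-01,  3.91189382e-01,  1.57780707e+00, -6.38242196e-05,
        1.17236827e+00, -1.34925110e+00]), 'qd': array([-6.70195434e-04,  7.85051604e-05, -6.75319973e-04, -4.84273515e-04,
       -1.14911826e-04, -1.18681368e-03]), 'effort': array([ 1.56383486e-01, -4.48685932e+01, -2.19317365e+01,  9.94294602e-02,
       -1.66991972e-01, -1.95179321e-02]), 'position': array([0.57156516, 0.20987198, 0.13547006]), 'ee_rot': array([ 0.70716681, -0.00572627,  0.7070004 ,  0.00572245]), 'contact_force': array([ 0.65704657, -0.15926157,  2.08249618]), 'moment': array([-0.08163868,  0.00455785, -0.04337953]), 'width': 0.014867398534447586}
[[ 2.000e-04 -1.620e-02  9.999e-01]
 [-0.000e+00  9.999e-01  1.620e-02]
 [-1.000e+00 -0.000e+00  2.000e-04]]
```

Gripped at 14.9 mm with low forces. Now lifting straight up.

```bash
python3 -m creep '{"delta_pos":[[-0.3,0,0],[-0.8,0,0],[-1.5,0,0],[-2.3,0,0],[-3.1,0,0],[-4,0,0],[-5,0,0],[-6,0,0],[-6,0,0],[-6,0,0]],"dr":[[0,0,0],[0,0,0],[0,0,0],[0,0,0],[0,0,0],[0,0,0],[0,0,0],[0,0,0],[0,0,0],[0,0,0]]}'
cat > lev.py <<'E'
from h import *
def lev(show=None):
    d=grab("wrist"); P=cloud(d); s=manip.get_state(); R=rot(); g=s["position"]-R.apply([.019,0,0])
    z=R.apply([0,0,1])*[1,1,0]; z/=np.linalg.norm(z); y=np.array([-z[1],z[0],0])
    L=np.stack([(P-g)@z,(P-g)@y,P[...,2]-g[2]],-1)
    m=(d["depth"]>0)&(np.abs(L[...,2])<.025)&(L[...,0]>-.08)&(L[...,0]<.13)&(np.abs(L[...,1])<.036)
    r=m&(L[...,0]>.055); q=L[r]; lo,hi=q.min(0),q.max(0)
    print("TCP",s["position"].round(4),"tilt",np.degrees(np.arcsin(R.as_matrix()[2,1:3])).round(2))
    print("ring rel grasp x",lo[0].round(4),hi[0].round(4),"y",lo[1].round(4),hi[1].round(4))
    a=q[np.hypot(q[:,0]-hi[0]+.032,q[:,1]-(lo[1]+hi[1])/2)<.034]
    A=np.c_[a[:,:2],np.ones(len(a))]; c=np.linalg.lstsq(A,a[:,2],rcond=None)[0]; 
    for _ in range(3):
        k=np.abs(A@c-a[:,2])<.002; c=np.linalg.lstsq(A[k],a[k,2],rcond=None)[0]
    print("surface slope deg along x,y",np.degrees(c[:2]).round(2),"rel z at grasp",c[2].round(4),"median z",np.median(a[:,2]).round(4))
    h=L[m&(L[...,0]<-.015)]; 
    if len(h)>20:
        print("handle fit slope z",np.degrees(np.polyfit(h[:,0],h[:,2],1)[0]).round(2),"zmed",np.median(h[:,2]).round(4),"y slope",np.degrees(np.polyfit(h[:,0],h[:,1],1)[0]).round(2),"end",h[:,0].min().round(4))
    if show: cv2.imwrite(show,d["pixels"])
    return d
if __name__=="__main__":
    import sys; lev(sys.argv[1] if len(sys.argv)>1 else None)
E
python3 lev.py pics/w2.png
```

```text
clock: 4.4
position: [0.5716, 0.21, 0.1957]
ee_rot: [0.707, -0.006, 0.707, 0.006]
contact_force: [-0.3, 0.6, -0.6]
width: 0.0151Traceback (most recent call last):
  File "lev.py", line 21, in <module>
    import sys; lev(sys.argv[1] if len(sys.argv)>1 else None)
                ~~~^^^^^^^^^^^^^^^^^^^^^^^^^^^^^^^^^^^^^^^^^^
  File "lev.py", line 7, in lev
    r=m&(L[...,0]>.055); q=L[r]; lo,hi=q.min(0),q.max(0)
                                       ~~~~~^^^
    return umr_minimum(a, axis, None, out, keepdims, initial, where)
ValueError: zero-size array to reduction operation minimum which has no identity
```

Run:
```python
from h import *
w=grab("wrist");t=grab("top");s=grab("scene")
S=manip.get_state(); R=rot(); g=S["position"]-R.apply([.019,0,0]); print(g)
L0=g+np.array([.0805,.0013,0])
ims=[cv2.resize(w["pixels"],(400,300))]
for d in(t,s):
    P=cloud(d); m=(d["depth"]>0)&(np.abs(P[...,2]-g[2])<.03)&(np.hypot(P[...,0]-L0[0],P[...,1]-L0[1])<.036)
    q=P[m]; print(len(q))
    if len(q)>20:
        A=np.c_[q[:,:2]-L0[:2],np.ones(len(q))]; k=np.ones(len(q),bool)
        for _ in range(4): c=np.linalg.lstsq(A[k],q[k,2],rcond=None)[0]; k=np.abs(A@c-q[:,2])<.004
        print("slopes deg",np.degrees(c[:2]),"z at centre rel grasp",c[2]-g[2],q.min(0),q.max(0))
    u,v=proj(d,L0).astype(int); ims.append(cv2.resize(d["pixels"][max(0,v-45):v+45,u-60:u+60],(400,300),interpolation=cv2.INTER_CUBIC))
P=cloud(w); h=P[(w["depth"]>0)&(np.abs(P[...,2]-g[2])<.02)&(np.abs(P[...,1]-g[1])<.012)&(P[...,0]<g[0]-.02)]; print("handle",len(h),np.polyfit(h[:,0],h[:,2],1) if len(h)>9 else 0, np.median(h[:,2])-g[2] if len(h) else 0)
ims.append(ims[0]*0); cv2.imwrite("pics/m2.png",np.vstack([np.hstack(ims[:2]),np.hstack(ims[2:])]))
```

```text
[0.57114942 0.20984118 0.21369054]
278
slopes deg [ 1.05110073 -0.9560773 ] z at centre rel grasp 0.003092328668463956 [0.61737418 0.18123473 0.20859598] [0.67986207 0.23317025 0.2224053 ]
272
slopes deg [-1.14078904  0.33271158] z at centre rel grasp 0.003270050667117913 [0.61602606 0.18083441 0.20727817] [0.68485491 0.24439117 0.22625915]
handle 4165 [0.02487774 0.20801916] 0.00764743988482372
```

View pics/m2.png

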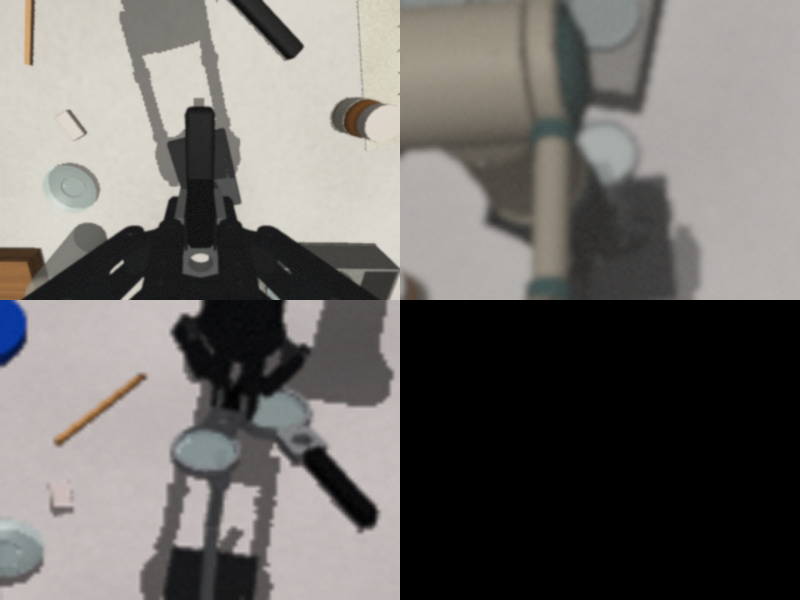

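The lens is off the peg. In the wrist view the free eye hole is at (200,262), and the scene crop shows the ring clear of the peg. I'll carry it to a spot beside the stage to measure the pointer and shell from near.

```bash
python3 -m creep '{"delta_pos":[[-1.5,-1,-0.5],[-3.5,-3,-1],[-5,-6,-1.5],[-6.4,-10,-2.2],[-6.4,-14,-3.2],[-6.4,-18,-3.2],[-6.4,-21,-3.2],[-6.4,-23.5,-3.2],[-6.4,-24.6,-3.2],[-6.4,-25,-3.2]],"dr":[[0,0,0],[0,0,0],[0,0,0],[0,0,0],[0,0,0],[0,0,0],[0,0,0],[0,0,0],[0,0,0],[0,0,0]]}' && python3 -m creep '{"delta_pos":[[0,0,0],[0,0,0],[0,0,0],[0,0,0]],"dr":[[0,0,0],[0,0,0],[0,0,0],[0,0,0]]}'
cat > st.py <<'E'
from h import *
import sys
d=grab("wrist"); cv2.imwrite(sys.argv[1],d["pixels"]); P=cloud(d); hsv=cv2.cvtColor(d["pixels"],cv2.COLOR_BGR2HSV)
ok=d["depth"]>0; near=np.hypot(P[...,0]-.567,P[...,1]+.192)<.1
base=ok&near&(P[...,2]>.012)&(P[...,2]<.024)&(hsv[...,2]<60)
c=np.argwhere(base); (v,u),r=(lambda e:((e[0][1],e[0][0]),e[1]))(cv2.fitEllipse(cv2.convexHull(c[:,::-1].astype(np.float32)))); print("stage centre",onz(d,u,v,.02),"z",np.median(P[base][:,2]))
red=ok&near&(((hsv[...,0]<12)|(hsv[...,0]>172))&(hsv[...,1]>90))&(P[...,2]<.06)&(P[...,2]>.025)
q=P[red]; print("shell",len(q),q.min(0),q.max(0),q.mean(0),"top z",np.percentile(q[:,2],[90,98]))
br=ok&near&(P[...,2]>.085)&(P[...,2]<.17)&(hsv[...,1]>70)&(hsv[...,0]>12)&(hsv[...,0]<35)
q=P[br]; print("brass",len(q),q.min(0),q.max(0))
for x0 in np.arange(.604,.65,.004):
    k=q[np.abs(q[:,0]-x0)<.002]
    if len(k)>2: print(round(x0,3),len(k),k[:,1].min().round(4),k[:,1].max().round(4),np.percentile(k[:,2],[10,50,90]).round(4))
E
python3 st.py pics/w3.png
```

```text
clock: 5.6
position: [0.5433, -0.0417, 0.2599]
ee_rot: [0.707, -0.005, 0.707, 0.005]
contact_force: [-0.9, 0.6, -0.7]
width: 0.015
clock: 6.0
position: [0.5435, -0.0396, 0.2593]
ee_rot: [0.707, -0.006, 0.707, 0.006]
contact_force: [-0.2, -0.3, -1.2]
width: 0.0147
stage centre [ 0.56281831 -0.18909034  0.02      ] z 0.018985721634287644
shell 154 [ 0.56052149 -0.19926913  0.02954851] [ 0.57779222 -0.18224808  0.04237016] [ 0.56814538 -0.18904459  0.03537356] top z [0.03951047 0.04101394]
brass 371 [ 0.61400691 -0.20528946  0.12729516] [ 0.64566004 -0.18690843  0.14951903]
0.616 36 -0.1997 -0.19 [0.1343 0.1349 0.1356]
0.62 34 -0.2004 -0.1898 [0.134  0.1348 0.1359]
0.624 31 -0.1996 -0.1902 [0.1344 0.1349 0.1357]
0.628 62 -0.2006 -0.1902 [0.1342 0.1351 0.1399]
0.632 87 -0.2037 -0.1878 [0.1301 0.1394 0.141 ]
0.636 72 -0.2045 -0.1869 [0.1329 0.1404 0.1425]
0.64 30 -0.2053 -0.1874 [0.1391 0.1403 0.1416]
0.644 19 -0.1971 -0.1891 [0.1399 0.1407 0.1414]
```

View pics/w3.png

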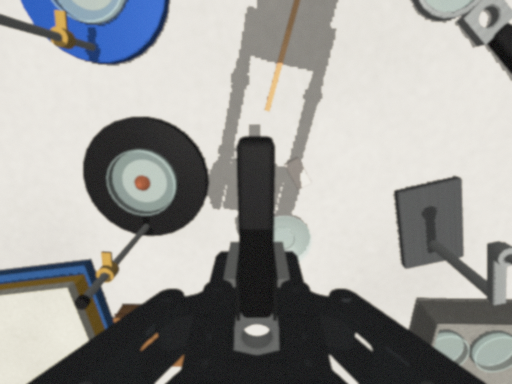

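The wrist view shows the shell at (142,183), the pointer near (108,265) and the post cap at (83,302). The lens is held with the eye hole at (257,330). The pointer top reads 0.1349 m, and known heights read 1.1 mm low in this camera, so its mid-plane is about 0.1345 m. One numeric check of shell, dish and lens in hand comes next.

```bash
cat > chk.py <<'E'
from h import *
d=grab("wrist"); P=cloud(d); hsv=cv2.cvtColor(d["pixels"],cv2.COLOR_BGR2HSV); ok=d["depth"]>0
S=manip.get_state(); R=rot(); T=S["position"]; ax=R.as_matrix()
print("TCP",T.round(4),"tool y,z slopes deg",np.degrees(ax[2,1:]).round(2),"heading",np.degrees(np.arctan2(ax[1,2],ax[0,2])).round(2))
L=(P-T)@ax   # tool coords: x down, y, z forward
h=L[ok&(np.abs(L[...,1])<.006)&(L[...,0]<-.018)&(L[...,0]>-.04)&(L[...,2]<-.025)&(L[...,2]>-.09)]
f=np.polyfit(h[:,2],-h[:,0],1)
for _ in range(3): k=np.abs(np.polyval(f,h[:,2])+h[:,0])<.0015; f=np.polyfit(h[k,2],-h[k,0],1)
print("handle: n",k.sum(),"nose-up deg",np.degrees(f[0]).round(2),"top above TCP at grip",f[1].round(4),"end z",np.percentile(h[:,2],.5).round(4))
hh=L[ok&(np.abs(L[...,1])<.012)&(np.abs(-L[...,0]-.026)<.004)&(L[...,2]<-.03)&(L[...,2]>-.068)]
xs=np.arange(-.064,-.03,.005); c=[np.mean(np.percentile(hh[np.abs(hh[:,2]-x)<.003,1],[3,97])) for x in xs]; g=np.polyfit(xs,c,1); print("handle yaw rel tool deg",np.degrees(-g[0]).round(2),"y at grip",g[1].round(4))
w=[np.median(-h[np.abs(h[:,2]-x)<.003,0]).round(4) for x in xs]; print("tops",w)
near=np.hypot(P[...,0]-.567,P[...,1]+.192)<.06
rim=ok&near&(hsv[...,2]>75)&(P[...,2]>.02)&(P[...,2]<.045)
C=max(cv2.findContours(rim.astype(np.uint8),cv2.RETR_EXTERNAL,cv2.CHAIN_APPROX_NONE)[0],key=cv2.contourArea); e=cv2.fitEllipse(C); print("dish centre @.034",onz(d,*e[0],.034).round(4),e[1])
red=near&(((hsv[...,0]<12)|(hsv[...,0]>172))&(hsv[...,1]>90)); C=max(cv2.findContours(red.astype(np.uint8),cv2.RETR_EXTERNAL,cv2.CHAIN_APPROX_NONE)[0],key=cv2.contourArea); (u,v),r=cv2.minEnclosingCircle(C); print("shell base @.03",onz(d,u,v,.03).round(4),r)
E
python3 chk.py
```

```text
TCP [ 0.5436 -0.0399  0.2593] tool y,z slopes deg [ 0.01 -0.  ] heading 0.99
handle: n 2789 nose-up deg 0.36 top above TCP at grip 0.0267 end z -0.0687
handle yaw rel tool deg -0.1 y at grip -0.0002
tops [np.float64(0.0263), np.float64(0.0265), np.float64(0.0265), np.float64(0.0265), np.float64(0.0264), np.float64(0.0264), np.float64(0.0264)]
dish centre @.034 [ 0.5671 -0.1894  0.034 ] (63.92596435546875, 70.74900817871094)
shell base @.03 [ 0.5697 -0.191   0.03  ] 7.159010887145996
```

The lens hasn't slipped: handle end −68.7 mm, yaw 0.1°, level to about 0.3°. Shell is at (0.569, −0.1905). The TCP goal is therefore about (0.4895, −0.192, 0.115). I'll go above it first.

```bash
python3 -m creep '{"delta_pos":[[0,-1,-0.5],[0,-3,-1.5],[0.5,-6,-3],[1,-9,-4.2],[1.6,-11.5,-5],[2.3,-13.5,-5.5],[3,-14.7,-5.7],[3.6,-15.1,-5.7],[3.9,-15.1,-5.7],[3.9,-15.1,-5.7]],"dr":[[0,0,0],[0,0,0],[0,0,0],[0,0,0],[0,0,0],[0,0,0],[0,0,0],[0,0,0],[0,0,0],[0,0,0]]}' && python3 -m creep '{"delta_pos":[[0,0,0],[0,0,0],[0,0,0]],"dr":[[0,0,0],[0,0,0],[0,0,0]]}'
python3 - <<'E'
from h import *
go([.4895,-.192,.115],down(np.radians(91)))
E
```

```text
clock: 7.1
position: [0.4889, -0.1916, 0.2197]
ee_rot: [0.707, -0.005, 0.707, 0.006]
contact_force: [0.1, 0.5, -0.8]
width: 0.0155
clock: 7.4
position: [0.4894, -0.192, 0.2206]
ee_rot: [0.707, -0.006, 0.707, 0.006]
contact_force: [0.3, -0.4, 0.2]
width: 0.0145
pos [ 0.4894 -0.192   0.2206] delta_cm [1.056e+01 0.000e+00 1.000e-02] dr [-0.0003  0.0006  0.0002]
```

```bash
python3 -m creep '{"delta_pos":[[0.7,0,0],[2,0,0],[3.5,0,0],[5,0,0],[6.3,0,0],[7.5,0,0],[8.2,0,0],[8.5,0,0],[8.5,0,0],[8.5,0,0]],"dr":[[0,0,0],[0,0,0],[0,0,0],[0,0,0],[0,0,0],[0,0,0],[0,0,0],[0,0,0],[0,0,0],[0,0,0]]}'
cat > fin.py <<'E'
from h import *
import sys
T=manip.get_state()["position"]; zc=T[2]+.0195; L0=T+np.array([.0795,.0013,.0195]); ims=[]
for n in("top","scene"):
    d=grab(n); P=cloud(d); ok=d["depth"]>0; hsv=cv2.cvtColor(d["pixels"],cv2.COLOR_BGR2HSV)
    m=ok&(P[...,2]>zc-.012)&(P[...,2]<zc+.02)&(np.hypot(P[...,0]-L0[0],P[...,1]-L0[1])<.037)&(hsv[...,1]<70)
    q=P[m]; print(n,"lens pts",len(q),"min",q.min(0).round(4),"max",q.max(0).round(4),"mid",((q.min(0)+q.max(0))/2).round(4),"zmed",np.median(q[:,2]).round(4))
    C=max(cv2.findContours(m.astype(np.uint8),cv2.RETR_EXTERNAL,cv2.CHAIN_APPROX_NONE)[0],key=cv2.contourArea); e=cv2.fitEllipse(cv2.convexHull(C)); print("  ring centre",onz(d,*e[0],zc).round(4),e[1])
    red=((hsv[...,0]<12)|(hsv[...,0]>172))&(hsv[...,1]>60)&(np.hypot(P[...,0]-L0[0],P[...,1]-L0[1])<.06)
    k=np.argwhere(red); print("  red",len(k), k.mean(0) if len(k) else "", onz(d,*k.mean(0)[::-1],.035) if len(k) else "")
    b=ok&(P[...,2]>zc-.04)&(P[...,2]<zc+.03)&(hsv[...,1]>70)&(hsv[...,0]>12)&(hsv[...,0]<35)&(np.hypot(P[...,0]-.625,P[...,1]+.195)<.03)
    q=P[b&(P[...,0]<.628)]; print("  pointer",len(q),(q.min(0),q.max(0),np.median(q,0)) if len(q) else "")
    u,v=proj(d,L0).astype(int); ims.append(cv2.resize(d["pixels"][v-38:v+38,u-38:u+38],(400,400),interpolation=cv2.INTER_CUBIC))
cv2.imwrite(sys.argv[1],np.hstack(ims)); print("TCP",T)
E
python3 fin.py pics/f1.png
```

```text
clock: 8.4
position: [0.4894, -0.1927, 0.1357]
ee_rot: [0.707, -0.006, 0.707, 0.006]
contact_force: [-0.4, -0.3, -0.4]
width: 0.0152
top lens pts 55 min [ 0.5504 -0.1742  0.1519] max [ 0.5926 -0.1574  0.1643] mid [ 0.5715 -0.1658  0.1581] zmed 0.1585
  ring centre [ 0.5731 -0.1663  0.1552] (4.8762593269348145, 15.315971374511719)
  red 0  
  pointer 1 (array([ 0.62618871, -0.1925274 ,  0.13481773]), array([ 0.62618871, -0.1925274 ,  0.13481773]), array([ 0.62618871, -0.1925274 ,  0.13481773]))
scene lens pts 169 min [ 0.5331 -0.2237  0.1502] max [ 0.6022 -0.1569  0.1655] mid [ 0.5677 -0.1903  0.1578] zmed 0.1584
  ring centre [ 0.567  -0.1909  0.1552] (13.19074821472168, 17.90203094482422)
  red 20 [203.6  206.75] [ 0.57412209 -0.18374613  0.035     ]
  pointer 5 (array([ 0.61070988, -0.19824405,  0.12967788]), array([ 0.62513302, -0.18930724,  0.13785479]), array([ 0.61802072, -0.19349563,  0.13729218]))
TCP [ 0.48942941 -0.19268647  0.13574775]
```

View pics/f1.png

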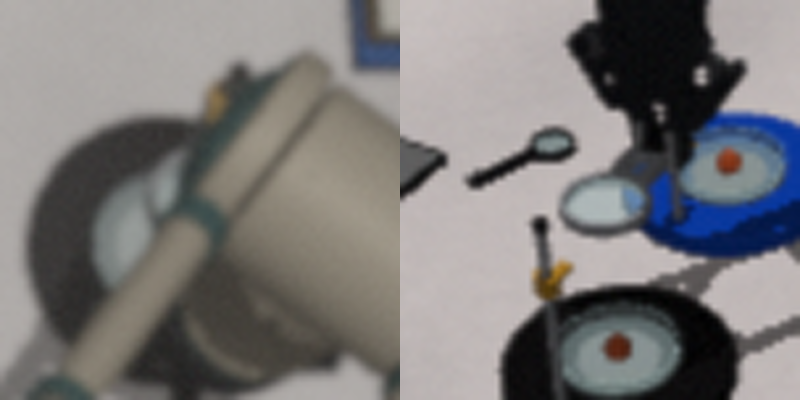

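Top view: the arm hides the ring. Scene view: ring at about (604,205), clear above the black stage's shell at (617,348), with the pointer at (553,280). Before the last 2 cm I'll cross-check the shell centre in the first top and scene pictures.

Run:
```python
from h import *
import pickle
a,b=pickle.load(open("first.pkl","rb"))
for n,d in(("top",a),("scene",b)):
    P=cloud(d); hsv=cv2.cvtColor(d["pixels"],cv2.COLOR_BGR2HSV); near=np.hypot(P[...,0]-.568,P[...,1]+.191)<.13
    dk=(near&(hsv[...,2]<75)&(P[...,2]<.03)&(P[...,2]>.012)).astype(np.uint8)
    C=max(cv2.findContours(dk,cv2.RETR_EXTERNAL,cv2.CHAIN_APPROX_NONE)[0],key=cv2.contourArea); e=cv2.fitEllipse(cv2.convexHull(C)); print(n,"stage top ellipse @.02",onz(d,*e[0],.02).round(4),np.round(e[1],1))
    near=np.hypot(P[...,0]-.568,P[...,1]+.191)<.06
    red=near&((hsv[...,0]<12)|(hsv[...,0]>172))&(hsv[...,1]>60); k=np.argwhere(red); print(len(k),"shell",onz(d,*k.mean(0)[::-1],.032).round(4))
    m=(near&(hsv[...,2]>85)).astype(np.uint8); C=max(cv2.findContours(m,cv2.RETR_EXTERNAL,cv2.CHAIN_APPROX_NONE)[0],key=cv2.contourArea); e=cv2.fitEllipse(cv2.convexHull(C)); print("dish @.03",onz(d,*e[0],.03).round(4),np.round(e[1],1))
```

```text
top stage top ellipse @.02 [ 0.5669 -0.1907  0.02  ] [48.6 49.9]
19 shell [ 0.5691 -0.1903  0.032 ]
dish @.03 [ 0.5683 -0.1903  0.03  ] [26.9 27.8]
scene stage top ellipse @.02 [ 0.5794 -0.1848  0.02  ] [30.6 44.4]
23 shell [ 0.5714 -0.1891  0.032 ]
dish @.03 [ 0.5776 -0.1847  0.03  ] [14.4 22.4]
```

```bash
python3 -m creep '{"delta_pos":[[0.4,0,0],[0.8,0,0],[1.2,0,0],[1.6,0,0],[1.9,0,0],[2.05,0,0],[2.05,0,0],[2.05,0,0],[2.05,0,0]],"dr":[[0,0,0],[0,0,0],[0,0,0],[0,0,0],[0,0,0],[0,0,0],[0,0,0],[0,0,0],[0,0,0]]}'; python3 fin.py pics/f2.png; python3 chk.py 2>/dev/null|head -5
```

```text
clock: 9.4
position: [0.4892, -0.1925, 0.115]
ee_rot: [0.707, -0.006, 0.707, 0.006]
contact_force: [0.7, 0.5, -1.1]
width: 0.0147
top lens pts 50 min [ 0.5483 -0.1727  0.1299] max [ 0.5911 -0.1579  0.1427] mid [ 0.5697 -0.1653  0.1363] zmed 0.1373
  ring centre [ 0.5726 -0.1653  0.1345] (4.428938865661621, 15.77354907989502)
  red 0  
  pointer 3 (array([ 0.62668286, -0.1939017 ,  0.13306051]), array([ 0.62790574, -0.19143931,  0.1423264 ]), array([ 0.62755639, -0.19280317,  0.13947109]))
scene lens pts 184 min [ 0.5321 -0.2208  0.1272] max [ 0.6048 -0.1568  0.1433] mid [ 0.5685 -0.1888  0.1353] zmed 0.1376
  ring centre [ 0.5662 -0.1904  0.1345] (13.20218276977539, 17.8267822265625)
  red 22 [204.04545455 207.63636364] [ 0.574928   -0.17945017  0.035     ]
  pointer 4 (array([ 0.6108695 , -0.19933979,  0.13127173]), array([ 0.62455584, -0.19308321,  0.13674211]), array([ 0.61551111, -0.19420558,  0.13350559]))
TCP [ 0.48915017 -0.19253874  0.11495668]
TCP [ 0.4891 -0.1925  0.1149] tool y,z slopes deg [-0.01  0.02] heading 0.93
handle: n 2780 nose-up deg 0.28 top above TCP at grip 0.0266 end z -0.0688
handle yaw rel tool deg -0.12 y at grip -0.0003
tops [np.float64(0.0263), np.float64(0.0265), np.float64(0.0265), np.float64(0.0264), np.float64(0.0264), np.float64(0.0264), np.float64(0.0264)]
dish centre @.034 [ 0.6123 -0.1903  0.034 ] (2.636256456375122, 14.241366386413574)
```

View pics/f2.png

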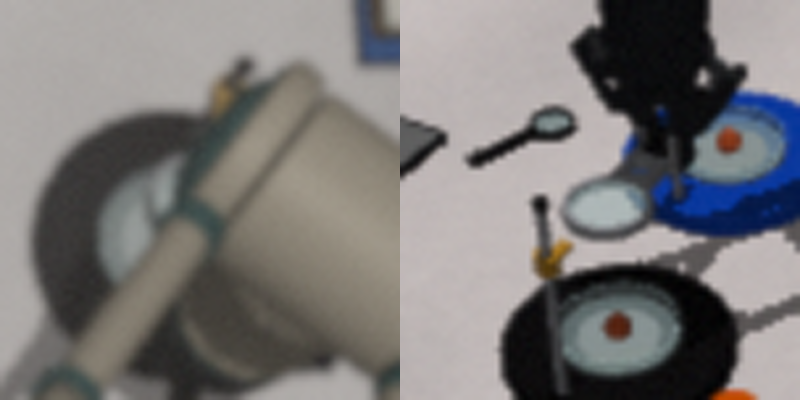

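Everything agrees:
- **Shell:** the top camera gives (0.569, −0.190) and the wrist (0.5695, −0.191).
- **Lens:** it is at about (0.5687, −0.191). Its raw wrist height is 0.1336 m against the pointer's 0.1334 m.

I'll make a last sub-millimetre trim, let it settle and hand in.

```bash
python3 -m creep '{"delta_pos":[[0,0.07,0.04],[0,0.07,0.04],[0,0.07,0.04],[0,0.07,0.04],[0,0.07,0.04],[0,0.07,0.04],[0,0.07,0.04],[0,0.07,0.04]],"dr":[[0,0,0],[0,0,0],[0,0,0],[0,0,0],[0,0,0],[0,0,0],[0,0,0],[0,0,0]]}'
python3 - <<'E'
from h import *
s=manip.get_state(); print(s["position"],np.abs(s["qd"]).max(),np.degrees(rot().as_matrix()[2,1:]),s["width"]); print(manip.sign_off())
E
```

```text
clock: 10.35
position: [0.4894, -0.1917, 0.1148]
ee_rot: [0.707, -0.006, 0.707, 0.006]
contact_force: [-0.6, 0.1, -0.8]
width: 0.0146
[ 0.48940772 -0.191748    0.11475002] 0.0014699441108782783 [ 0.00732664 -0.00115042] 0.014594049357205784
the job is handed in; nothing more can be done
None
```

I lifted the lens straight up off the peg by its handle and carried it to the black stage. I handed in at about 10.4 s, still holding it over the shell at the pointer's height.

**Last checks:**
- **Centring:** the glass centre works out at about (0.569, −0.190), from the gripper pose and the offset measured at the grasp. The shell read (0.569, −0.190) from the top camera and (0.5695, −0.191) from the wrist camera.
- **Height:** the lens mid-plane is at about 0.134 m, and the pointer at about 0.1345 m.
- **Level and still:** the tool was vertical to 0.01° and the handle level to about 0.3°. The joints were still, the last forces were around 1 N and the lens had not slipped in the grip.

**What disagreed or went unseen:** the scene camera's ellipses for the dish and stage sat 6–10 mm off the other cameras. The post and gripper may have distorted them, so I did not use them. The scene camera's own shell reading was about 2–3 mm off. At the end the arm hid the ring from the top camera and the gripper hid it from the wrist camera. The only direct view of the ring was the scene camera's, taken just before the last trim of under 1 mm; it read (0.566, −0.190). I took no picture after that trim.

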